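# Set the swivel of a framer's lamp mount

## Robot

A 6-joint arm with a two-finger parallel gripper is mounted at the origin on the work surface. World frame = base frame: x ahead of the robot, y to its left, z up, the work surface at z = 0. Lengths are in m, angles in rad, forces in N, time in s.
With the tool pointing down it reaches from about 0.25 to 0.725 m from the base axis. Payload 4 kg.
Tool frame: the origin (TCP) lies at the very end of the fingers, on their centre line; the grasp point (between the pads) lies 19 mm behind it; x points along the fingers, z is the direction in which the jaws open and shut, and the axes are right-handed (so a half turn about x gives the same grasp; the last joint's range is limited). The gripper opens to 85 mm and grips with 20 to 120 N. Pads are 22 mm wide; open, the fingers measure 114 mm over their backs; the gripper's body (76 mm by 85 mm) begins 54 mm behind the grasp point. The pads swing forward as they close: fully open they stand 13 mm farther back than shut.
Start: joints at [-1.263, 0.241, 0.005, 1.335, 0, 1.571], TCP at [0.151, -0.477, 0.231] pointing down, gripper open.
Joint ranges: [-2.72, 2.72], [-1.05, 1.87], [-1.09, 1.28], [-1.99, 2.15], [-1.42, 1.44], [-3.14, 3.14]. Speed limits (rad/s): [2.79, 2.79, 3.14, 3.14, 3.14, 3.14].

## Interface

Orientations are given as a unit quaternion [w, x, y, z].
In Python, from station import * gives the robot as it stands.
- The arm moves only by the shell command python3 -m inch 'ROWS' [OPENING] [FORCE]. ROWS is JSON, a list of rows, each an object with "travel": the shift along the tool's x, y, z in units of 25 mm (1.0 is 25 mm), a list of three; "spin": the turn about the tool's x in units of 5 degrees (1.0 is 5 degrees). A call has 1 to 8 rows; each row shifts and turns the pose as measured when the row begins, along the tool's axes as they then stand; what a row does not reach is not made up. A row lasts 1/10 s, in which the tool goes at most 50 mm and 8.59 degrees, less where a joint would pass 70% of its speed; a pose out of reach is approached as far as the arm can. A call is refused whole if a number of a shift passes 1 or a number of a turn 1, either way. A call with a gripper value outside its range is refused whole. OPENING is the opening, from 0 (shut) to 1 (fully open), set as the call begins (- or left out, the last holds). The fingers move at their own pace and stop on an object; FORCE is the grip in N (left out, the last holds). Time passes only in rows, so rows that do not move let the fingers close. It gives the time, the measured TCP pose, the force and the opening at its end, in the units of the state.
- get_state(): the state, without advancing time (a new reading comes with each control period).
- grab_frame(name): name is "scene" or "top" or "wrist"; returns a dict with "color" (480x640x3 uint8, blue, green, red), "K" (3x3 intrinsics, pixels), "k1" (the pictures are not rectified: a ray, as slopes to the right and down, at radius r is drawn at 1 + k1 r^2 times it, then the intrinsics apply), "R" (3x3) and "t" (3): a world point X has camera coordinates R X + t. Camera axes: x right, y down, z forward; pixel columns grow to the right and rows downward; lengths in m; the calibration is good to about 2 mm. A picture is of the moment at which its call begins. There is no depth.
- sign_off(): hands the job in, once; it reports no verdict.
The state is a dict: "t": time; "joint_positions": joint angles; "qvel": joint speeds; "tau": joint torques, N m; "eef_pos": TCP position; "tool_rot": TCP orientation; "contact_force": force on the tool from outside, world axes, zero at the start; "moment": the same for the moment, N m; "width": opening from 0.0 (shut) to 1.0 (fully open).
Only numpy, scipy, OpenCV 4.12 (cv2) and the standard library are available. Lean on these libraries where they do the work, as an engineer would, in place of code of your own. Each camera call takes 0.05 s, during which the arm holds its last target. There are 200 camera calls.

## Task

Pick up the loose brass sleeve and lower it (do not drop it) over the upright post of the lamp mount until it rests fully down on its seat. Then turn the mount's steel thumbscrew clockwise (seen from above) until it seats, back it off a quarter turn, and finish while still gripping the thumbscrew there: do not let go. Leave the little picture, the ink jar and the screwdriver alone.

Things in the scene. Friction and masses are not known exactly. Their poses are not given: they have to be found in the camera images.
- mount: grey lamp mount fixed to the bench: a plate 80 mm (its x) by 200 mm (its y) by 14 mm thick. Origin: centre of its underside, on the bench; z up. On it stand the bare steel post (at y +55 mm) and the thumbscrew (at y -55 mm), with a flat steel strap between them, its top 20 mm above the bench. Yaw within 0.35 rad.
- sleeve: loose brass tube standing upright on the bench to the left (+y) of the mount: 40 mm outside diameter, 21 mm bore, 40 mm high, about 0.15 kg. Origin: centre of its lower end; z along its axis.
- post_top (a point): centre of the top end of the upright post, 84 mm above the bench. The post is 18 mm in diameter, chamfered to 12 mm over its topmost 4 mm, and is fixed.
- post_seat (a point): centre of the seat at the foot of the post: the flat top of a round boss 44 mm in diameter, 24 mm above the bench, 60 mm below the post's top. When the sleeve is home its lower end lies on this seat and the post stands 20 mm out of its upper end.
- thumbscrew (a joint): angle of the thumbscrew in rad, measured from its seat: 0 = seated against a hard stop (cannot turn further clockwise), growing counter-clockwise seen from above, i.e. as it is unscrewed, up to 5.5. It starts 1.0 to 2.6 unscrewed. It turns with a light friction of about 0.06 N m, stays where it is left, and rises and falls 6 mm a turn.
- screw_head: steel head of the thumbscrew: round collar 34 mm in diameter, 8 mm high, carrying an upright bar grip 36 mm long, 12 mm thick, 33 mm high. Origin: on the screw's vertical axis at the collar's underside (34 mm above the bench when seated, over a fixed boss of 32 mm diameter); z up, x along the bar, y across it. When seated, its x is the mount's x.
- screw_grip (a point): point on the screw's axis where to grip the bar, 30 mm above the origin of the head, 11 mm below the top of the bar; same axes as the head.
- picture: bystander: small framed drawing lying flat, wooden frame 80 by 100 by 16 mm. Origin: centre of its underside.
- ink_jar: bystander: closed ink jar, 48 mm diameter, 55 mm high, standing. Origin: centre of its underside.
- screwdriver: bystander: screwdriver lying on the bench, 180 mm long, about along x. Origin: middle of its underside.
There are look-alikes about, which are no part of the job. Several things have the shape of the sleeve; the one meant has the colours described above. There is more than one size of the mount; the one meant has the size given above.

How it is judged:
On the way, in this order (a step that is already met when the one before it is completed fails the run):
1. the sleeve is down on its seat around the post (z of sleeve in the frame of post_seat between -0.003 and 0.003 m and horizontal distance between sleeve and post_seat below 0.004 m and angle between sleeve's own z axis and vertical below 0.06 rad), for 0.2 s.
2. the thumbscrew is seated, the sleeve still home (all of step 1 and value of joint thumbscrew below 0.07 rad), for 0.2 s.
At the end, for the whole second after the job is handed in: After the sleeve was home and the screw was seated (within 0.07 rad): the thumbscrew stands a quarter turn off its seat (1.27 to 1.87 rad), still, gripped by the fingers with more than 3 N; the sleeve rests on its seat (within 3 mm in height, 4 mm sideways, 0.06 rad upright), at rest (all of step 1 and value of joint thumbscrew between 1.27 and 1.87 rad and velocity of joint thumbscrew between -0.05 and 0.05 rad/s and contact force between the fingers and screw_head above 3 N and linear speed of sleeve below 0.02 m/s); the arm keeps its last pose, push and grip.
It fails at once if the picture is disturbed (moved over 30 mm) (distance of picture from where it was at the start of the episode above 0.03 m).
It fails at once if the ink jar is disturbed (moved over 30 mm) (distance of ink_jar from where it was at the start of the episode above 0.03 m).
It fails at once if the screwdriver is disturbed (moved over 30 mm) (distance of screwdriver from where it was at the start of the episode above 0.03 m).
It fails at once if the sleeve is dropped (falls free of the fingers at over 0.6 m/s) (linear speed of sleeve above 0.6 m/s and contact force between the fingers and sleeve below 0.5 N).
It also fails if it takes over 53 s, if anything falls off the work surface, if the arm or the gripper's body presses on something with over 40 N, if the wrist force passes 120 N, or if a joint passes its speed limit or range.

## Working session

There is one attempt and no reset: what is moved stays moved. The work goes in short steps, Python scripts to look and compute and a shell command to move; the robot and the scene stay as the last step left them, time stands still between calls to the robot, and variables do not carry over. Pictures are saved under pics/ and viewed, about 8 in all and at most 12, crops included, and the job is handed in when it is done.

```bash
mkdir -p pics; ls; python3 - <<'E'
from station import *
import cv2
for n in ("top","scene"):
    f=grab_frame(n); cv2.imwrite(f"pics/{n}0.png",f["color"]); print(n,f["K"],f["k1"],f["R"],f["t"])
print(get_state())
E
```

```text
pics
top [[438.20767277   0.         321.82145681]
 [  0.         438.20767277 240.02506289]
 [  0.           0.           1.        ]] -0.10762177754837551 [[-1.35261096e-02 -9.99906648e-01 -1.93384182e-03]
 [-9.95864085e-01  1.36451480e-02 -8.98250232e-02]
 [ 8.98430254e-02  7.10860497e-04 -9.95955684e-01]] [0.03509536 0.55930672 1.02146663]
scene [[454.44520037   0.         319.14829237]
 [  0.         454.44520037 237.26682747]
 [  0.           0.           1.        ]] -0.0008943417130790108 [[-0.89928355  0.43685317  0.02117567]
 [ 0.24756585  0.54834516 -0.79876701]
 [-0.36055547 -0.71307566 -0.60126771]] [ 0.49075402 -0.09009016  1.31919315]
{'t': 0.1, 'joint_positions': array([-1.26296434e+00,  2.41345993e-01,  3.85879868e-03,  1.33516461e+00,
        2.69598537e-05,  1.57079814e+00]), 'qvel': array([ 0.00050105, -0.00082295,  0.00274595,  0.00050936,  0.00156548,
        0.00048315]), 'tau': array([-9.43435371e-04, -3.73137867e+01,  2.53010023e+01,  1.08497276e-02,
        6.78734909e-05, -5.28939665e-06]), 'eef_pos': array([ 0.1513373 , -0.47596823,  0.23049772]), 'tool_rot': array([ 0.57021915,  0.41782996,  0.57126689, -0.41704003]), 'contact_force': array([ 0.51408367, -0.26855783, -0.51595172]), 'moment': array([0.00876497, 0.02347994, 0.01011437]), 'width': 0.997276922405034}
```

View pics/top0.png

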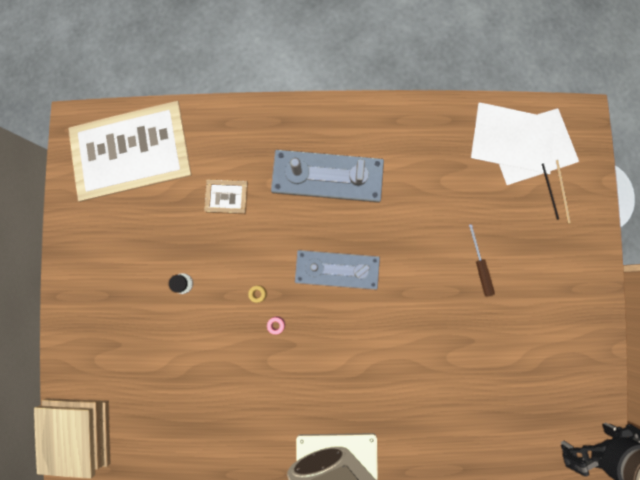

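View pics/scene0.png

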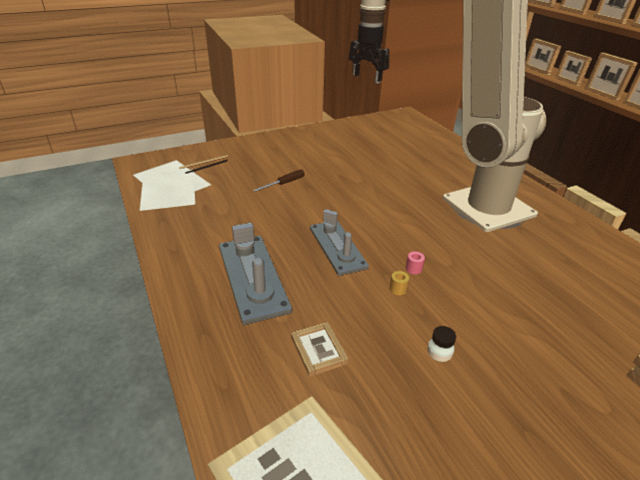

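Top view: two mounts, at about (327,175) and (338,270); gold sleeve at (257,294) and pink decoy at (275,326); picture (226,197); jar (180,284). The scene view agrees. Next I measure mount sizes and sleeve position.

```bash
cat > h.py <<'E'
from station import *
import cv2, numpy as np
from scipy.spatial.transform import Rotation as Ro
def ray(f,uv,z):
    "pixel -> world point on plane z"
    d=np.array([f["k1"],0,0,0,0]); K=np.array(f["K"])
    p=cv2.undistortPoints(np.float64([[uv]]),K,np.array([f["k1"],0,0,0.]) )[0,0]
    R=np.array(f["R"]);t=np.array(f["t"]); c=-R.T@t; v=R.T@np.array([p[0],p[1],1])
    return c+v*(z-c[2])/v[2]
def proj(f,X):
    return cv2.projectPoints(np.float64([X]),cv2.Rodrigues(np.array(f["R"]))[0],np.array(f["t"]),np.array(f["K"]),np.array([f["k1"],0,0,0.]))[0][0,0]
def togo(X):
    "shift from the TCP to world X, in tool axes and 25 mm units"
    s=get_state();w,x,y,z=s["tool_rot"];R=Ro.from_quat([x,y,z,w]).as_matrix()
    return R.T@(np.array(X)-s["eef_pos"])/0.025, R
E
python3 - <<'E'
from h import *
f=grab_frame("top");c=f["color"];hsv=cv2.cvtColor(c,cv2.COLOR_BGR2HSV)
for name,q in (("big",[(275,151),(383,158),(380,201),(272,192)]),("small",[(299,251),(380,256),(377,290),(296,283)])):
    P=np.array([ray(f,u,.014) for u in q]);print(name,[round(np.linalg.norm(P[i]-P[(i+1)%4]),3) for i in range(4)],P.mean(0).round(4))
# grey-blue mask
m=((hsv[...,0]>90)&(hsv[...,0]<130)&(hsv[...,1]>40)).astype(np.uint8)
m[:235]=0;m[310:]=0;m[:,:285]=0;m[:,395:]=0
m=cv2.morphologyEx(m,cv2.MORPH_CLOSE,np.ones((9,9)))
r=cv2.minAreaRect(cv2.findNonZero(m));b=cv2.boxPoints(r);print(b)
P=np.array([ray(f,u,.014) for u in b]);print([round(np.linalg.norm(P[i]-P[(i+1)%4]),3) for i in range(4)],P.mean(0),P[:,:2].round(4).tolist())
g=c[280:310,240:275].copy()
big=cv2.resize(g,None,fx=11,fy=11,interpolation=cv2.INTER_NEAREST)
big2=cv2.resize(c[240:300,285:390],None,fx=4.2,fy=5.5,interpolation=cv2.INTER_CUBIC)
cv2.imwrite("pics/crop1.png",np.hstack([big[:330],big2[:330]])[:, :800])
y=((hsv[...,0]>15)&(hsv[...,0]<32)&(hsv[...,1]>150)).astype(np.uint8);y[:280]=0;y[312:]=0;y[:,:238]=0;y[:,278:]=0
n=cv2.findNonZero(y);print(cv2.minEnclosingCircle(n),len(n),cv2.boundingRect(n))
u=cv2.minEnclosingCircle(n)[0]
for z in(.02,.04):print(ray(f,u,z))
E
```

```text
big [np.float64(0.268), np.float64(0.108), np.float64(0.265), np.float64(0.103)] [0.7201 0.0115 0.014 ]
small [np.float64(0.196), np.float64(0.082), np.float64(0.195), np.float64(0.077)] [ 0.488  -0.0104  0.014 ]
[[296.31174 280.94705]
 [298.5588  251.73529]
 [377.47647 257.80588]
 [375.2294  287.01764]]
[np.float64(0.07), np.float64(0.191), np.float64(0.07), np.float64(0.19)] [ 0.48951267 -0.0077837   0.014     ] [[0.4631, 0.09], [0.5332, 0.0839], [0.5159, -0.106], [0.4459, -0.099]]Traceback (most recent call last):
  File "<stdin>", line 16, in <module>
cv2.error: OpenCV(4.12.0) /io/opencv/modules/imgproc/src/shapedescr.cpp:201: error: (-215:Assertion failed) count >= 0 && (depth == CV_32F || depth == CV_32S) in function 'minEnclosingCircle'
```

```bash
python3 - <<'E'
from h import *
f=grab_frame("top")
for u in((257,294),(275.5,325.5)):print(ray(f,u,.04).round(4))
d,R=togo([.40,.17,.23]);print(d,"\n",R.round(3),get_state()["joint_positions"].round(3))
f=grab_frame("wrist");R2=np.array(f["R"]);c=-R2.T@np.array(f["t"]);print("wrist cam",c-get_state()["eef_pos"],R2[2],f["K"][0],f["k1"])
E
```

```text
[0.4337 0.1808 0.04  ]
[0.3602 0.1379 0.04  ]
[  0.05851343  17.30806045 -21.61803771] 
 [[-0.     0.953  0.303]
 [ 0.001  0.303 -0.953]
 [-1.     0.    -0.001]] [-1.263  0.241  0.004  1.335  0.     1.571]
wrist cam [0.07008201 0.02350867 0.14246371] [-0.28052731 -0.08753592 -0.95584616] [405.71477514   0.         320.60943001] 0.008607545314519823
```

```bash
python3 -m inch '[{"travel":[0,0.4,-0.5],"spin":-1},{"travel":[0,0.4,-0.5],"spin":-1},{"travel":[0,0.4,-0.5],"spin":-1},{"travel":[0,0.4,-0.5],"spin":-1}]' 1 40; python3 -c "
from h import *
print(get_state()['joint_positions'].round(3)); d,R=togo([.40,.17,.23]);print(d)"
```

```text
t: 0.65
eef_pos: [0.1661, -0.4137, 0.2296]
tool_rot: [0.636, 0.309, 0.637, -0.308]
contact_force: [-0.3, 0.5, -0.2]
width: 0.998
[-1.189  0.136 -0.129  1.308 -0.     1.285]
[  0.02449439  21.80692405 -12.53727876]
```

```bash
python3 -m inch '[{"travel":[0,0.9,-0.3],"spin":-1},{"travel":[0,0.9,-0.3],"spin":-1},{"travel":[0,0.9,-0.2],"spin":-1},{"travel":[0,1,-0.1],"spin":-1},{"travel":[0,1,-0.1],"spin":-1},{"travel":[0,1,0],"spin":-1},{"travel":[0,1,0],"spin":-1},{"travel":[0,1,0],"spin":-1}]'; python3 -m inch '[{"travel":[0,0.9,0.3],"spin":-1},{"travel":[0,0.9,0.3],"spin":-1},{"travel":[0,0.9,0.4],"spin":-1},{"travel":[0,0.9,0.5],"spin":-1},{"travel":[0,0.8,0.6],"spin":-1},{"travel":[0,0.7,0.7],"spin":-1},{"travel":[0,0.7,0.7],"spin":-1},{"travel":[0,0.6,0.8],"spin":-1}]';python3 -c "
from h import *
print(get_state()['joint_positions'].round(3)); d,R=togo([.40,.17,.23]);print(d,R.round(2))"
```

```text
t: 1.45
eef_pos: [0.2528, -0.2318, 0.2295]
tool_rot: [0.704, 0.064, 0.704, -0.063]
contact_force: [-0.4, 0.3, 0.2]
width: 0.998
t: 2.25
eef_pos: [0.34, -0.0461, 0.2304]
tool_rot: [0.682, -0.191, 0.68, 0.191]
contact_force: [1.0, -0.3, 0.6]
width: 1.0
[-1.360e-01 -7.500e-02 -3.470e-01  1.297e+00  1.000e-03  8.870e-01]
[0.03081549 6.13040755 6.54914343] [[ 0.   -0.52  0.85]
 [ 0.    0.85  0.52]
 [-1.   -0.    0.  ]]
```

```bash
python3 -m inch '[{"travel":[0,0.6,0.8],"spin":-1},{"travel":[0,0.5,0.9],"spin":-1},{"travel":[0,0.5,0.9],"spin":-1},{"travel":[0,0.4,0.9],"spin":-1},{"travel":[0,0.3,1],"spin":-1},{"travel":[0,0.2,1],"spin":-1},{"travel":[0,0.1,1],"spin":-1},{"travel":[0,0,1],"spin":-1}]'; python3 -m inch '[{"travel":[0,0,0],"spin":-1},{"travel":[0,0,0],"spin":-1},{"travel":[0,0,0],"spin":-1},{"travel":[0,0,0],"spin":-1},{"travel":[0,0,0],"spin":-1},{"travel":[0,0,0],"spin":-1},{"travel":[0,0,0],"spin":-1},{"travel":[0,0,0],"spin":-1}]';python3 -c "
from h import *
print(get_state()['joint_positions'].round(3)); d,R=togo([.4337,.1808,.20]);print(d,R.round(2),np.degrees(np.arctan2(R[1,2],R[0,2])))"
```

```text
t: 3.05
eef_pos: [0.4153, 0.1515, 0.2309]
tool_rot: [0.569, -0.422, 0.567, 0.421]
contact_force: [0.6, -1.6, 0.4]
width: 0.999
t: 3.85
eef_pos: [0.4156, 0.1554, 0.2293]
tool_rot: [-0.379, 0.598, -0.378, -0.597]
contact_force: [-0.1, 0.8, 0.2]
width: 1.005
[ 0.358  0.129 -0.138  1.302 -0.    -0.083]
[ 1.1750737  -1.08651737  0.60859473] [[ 0.   -0.9  -0.43]
 [ 0.   -0.43  0.9 ]
 [-1.   -0.   -0.  ]] 115.28297496877504
```

Move over the sleeve, then look with the wrist camera.

```bash
python3 -m inch '[{"travel":[0.5,-0.5,0.3],"spin":-0.5},{"travel":[0.6,-0.5,0.3],"spin":-0.5},{"travel":[0,0,0],"spin":0}]'; python3 - <<'E'
from h import *
f=grab_frame("wrist");cv2.imwrite("pics/w1.png",f["color"]);s=get_state();print(s["eef_pos"])
h=cv2.cvtColor(f["color"],cv2.COLOR_BGR2HSV)
print("proj of sleeve est",proj(f,[.4337,.1808,.04]),proj(f,[.4337,.1808,.0]))
E
```

```text
t: 4.15
eef_pos: [0.4318, 0.1804, 0.2017]
tool_rot: [-0.352, 0.615, -0.35, -0.613]
contact_force: [-1.1, -0.3, -0.4]
width: 1.002
[0.43175615 0.1799691  0.20261141]
proj of sleeve est [318.13571359 222.12443054] [318.43912349 210.68738384]
```

View pics/w1.png

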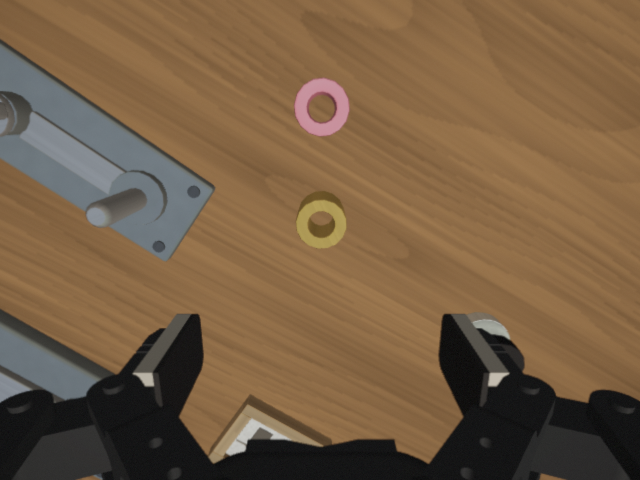

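Wrist view: sleeve top ring at (321.5,223), post top at (99,214), boss around (137,198), pink decoy (322,107).

```bash
python3 - <<'E'
from h import *
f=grab_frame("wrist");g=f["color"]
h=cv2.cvtColor(g,cv2.COLOR_BGR2HSV)
print("hsv sleeve",h[223,302],h[240,322],h[200,322])
S=ray(f,(321.5,223),.04);print("sleeve",S)
print("r check",np.linalg.norm(ray(f,(297,223),.04)-ray(f,(346.5,223),.04)))
print("post_top",ray(f,(99,214),.084),"boss",ray(f,(139,196),.024),"corner",ray(f,(214,187),.014),ray(f,(168,260),.014))
d,R=togo([S[0],S[1],.006]);print(d)
E
```

```text
hsv sleeve [ 23 130 174] [ 23 128 176] [ 22 136 159]
sleeve [0.43323355 0.18306214 0.04      ]
r check 0.03838037720127344
post_top [0.4923604  0.04798911 0.084     ] boss [0.49147919 0.04820321 0.024     ] corner [0.45739597 0.09516678 0.014     ] [0.53474225 0.08875249 0.014     ]
[ 7.89153713 -0.0800047   0.09944781]
```

```bash
python3 -m inch '[{"travel":[1,-0.1,0.1],"spin":0},{"travel":[1,0,0],"spin":0},{"travel":[1,0,0],"spin":0},{"travel":[1,0,0],"spin":0},{"travel":[1,0,0],"spin":0},{"travel":[1,0,0],"spin":0},{"travel":[0.8,0,0],"spin":0},{"travel":[0.6,0,0],"spin":0}]' 1 40; python3 -c "
from h import *
d,R=togo([.4332,.1831,.006]);print(d,R.round(3))"
```

```text
t: 5.05
eef_pos: [0.4402, 0.1826, 0.0228]
tool_rot: [-0.36, 0.617, -0.348, -0.606]
contact_force: [-0.3, 0.4, -0.4]
width: 0.998
[0.66710204 0.24581758 0.16036913] [[ 0.022 -0.867 -0.498]
 [ 0.006 -0.498  0.867]
 [-1.    -0.022 -0.005]]
```

```bash
python3 -m inch '[{"travel":[0.3,0.2,0.1],"spin":0},{"travel":[0.3,0.1,0],"spin":0},{"travel":[0,0,0],"spin":0},{"travel":[0,0,0],"spin":0}]'; python3 -c "
from h import *
d,R=togo([.4332,.1831,.006]);print(d,R.round(4),get_state()['joint_positions'])"
```

```text
t: 5.45
eef_pos: [0.4318, 0.1799, 0.0078]
tool_rot: [-0.36, 0.617, -0.35, -0.606]
contact_force: [0.4, -0.4, 0.0]
width: 0.998
[ 0.07219002 -0.11147023  0.08507711] [[ 0.0212 -0.8682 -0.4958]
 [ 0.0055 -0.4958  0.8684]
 [-0.9998 -0.0211 -0.0057]] [ 0.39671829  0.39369514 -0.43731536  0.71814623 -0.00313421 -0.12211471]
```

```bash
python3 -m inch '[{"travel":[0,-0.1,0.1],"spin":0},{"travel":[0,0,0],"spin":0}]'; python3 -m inch '[{"travel":[0,0,0],"spin":0},{"travel":[0,0,0],"spin":0},{"travel":[0,0,0],"spin":0},{"travel":[0,0,0],"spin":0},{"travel":[0,0,0],"spin":0},{"travel":[0,0,0],"spin":0},{"travel":[0,0,0],"spin":0},{"travel":[0,0,0],"spin":0}]' 0 40
```

```text
t: 5.65
eef_pos: [0.4342, 0.184, 0.0093]
tool_rot: [-0.361, 0.618, -0.349, -0.605]
contact_force: [0.1, -1.0, -0.0]
width: 0.998
t: 6.45
eef_pos: [0.4355, 0.1845, 0.0108]
tool_rot: [-0.362, 0.618, -0.348, -0.604]
contact_force: [0.3, -0.5, 1.3]
width: 0.452
```

```bash
python3 -m inch '[{"travel":[-0.3,0,0],"spin":0},{"travel":[-0.6,0,0],"spin":0},{"travel":[-0.7,0,0],"spin":0},{"travel":[-0.7,0,0],"spin":0},{"travel":[-0.7,0,0],"spin":0},{"travel":[-0.7,0,0],"spin":0},{"travel":[-0.6,0,0],"spin":0},{"travel":[-0.3,0,0],"spin":0}]'; python3 - <<'E'
from h import *
s=get_state();P=s["eef_pos"]
d,R=togo([.492,.048,P[2]]);print(d,R.round(3),s["width"])
f=grab_frame("wrist");cv2.imwrite("pics/w2.png",f["color"])
E
```

```text
t: 7.25
eef_pos: [0.4274, 0.182, 0.1281]
tool_rot: [-0.359, 0.616, -0.351, -0.607]
contact_force: [0.1, -0.7, -3.0]
width: 0.449
[ 0.02087904  0.41557958 -5.93600605] [[ 0.015 -0.868 -0.496]
 [ 0.004 -0.496  0.868]
 [-1.    -0.015 -0.005]] 0.44891670831364733
```

View pics/w2.png

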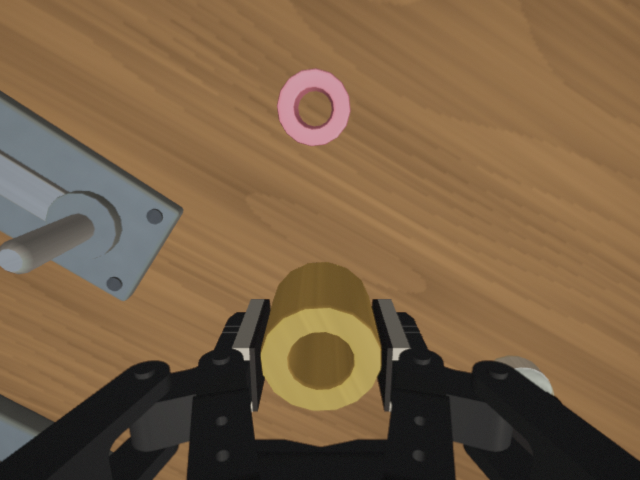

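Sleeve is held: its upper ring is centred at (321,359); post top at (17,254).

```bash
python3 - <<'E'
from h import *
f=grab_frame("wrist");s=get_state();P=s["eef_pos"]
for z in (.155,.158,.161):
    S=ray(f,(321,359),z);w=np.linalg.norm(ray(f,(262,359),z)-ray(f,(380,359),z));print(z,S,"dia",w,"off TCP",(S-P))
print("post",ray(f,(17,254),.084)); d,R=togo([.492,.048,P[2]])
print("tool off",R.T@(ray(f,(321,359),.158)-P),P)
E
```

```text
0.155 [0.42699178 0.18361988 0.155     ] dia 0.03880089326557185 off TCP [-0.00078449  0.00147285  0.02721177]
0.158 [0.42522928 0.1826259  0.158     ] dia 0.03779023180547365 off TCP [-0.00254699  0.00047887  0.03021177]
0.161 [0.42346678 0.18163192 0.161     ] dia 0.03677957034537547 off TCP [-0.00430949 -0.00051511  0.03321177]
post [0.49070414 0.04946551 0.084     ]
tool off [-0.0302469   0.0014938   0.00153662] [0.42777627 0.18214703 0.12778823]
```

```bash
python3 -m inch '[{"travel":[0,0,-0.6],"spin":0},{"travel":[0,0.1,-0.9],"spin":0},{"travel":[0,0.1,-0.9],"spin":0},{"travel":[0,0.1,-0.9],"spin":0},{"travel":[0,0,-0.9],"spin":0},{"travel":[0,0,-0.9],"spin":0},{"travel":[0,0,-0.5],"spin":0},{"travel":[0,0,0],"spin":0}]'; python3 - <<'E'
from h import *
s=get_state();P=s["eef_pos"]
d,R=togo([.492,.048,P[2]]);print(P,d,R.round(3))
f=grab_frame("wrist");cv2.imwrite("pics/w3.png",f["color"])
E
```

```text
t: 8.15
eef_pos: [0.4872, 0.0524, 0.1201]
tool_rot: [-0.355, 0.612, -0.353, -0.612]
contact_force: [-0.0, 0.3, -2.2]
width: 0.452
[0.48723483 0.0523576  0.1200922 ] [-8.65220118e-06 -7.82603839e-02 -2.46146530e-01] [[ 0.002 -0.867 -0.499]
 [ 0.002 -0.499  0.867]
 [-1.    -0.003  0.001]]
```

View pics/w3.png

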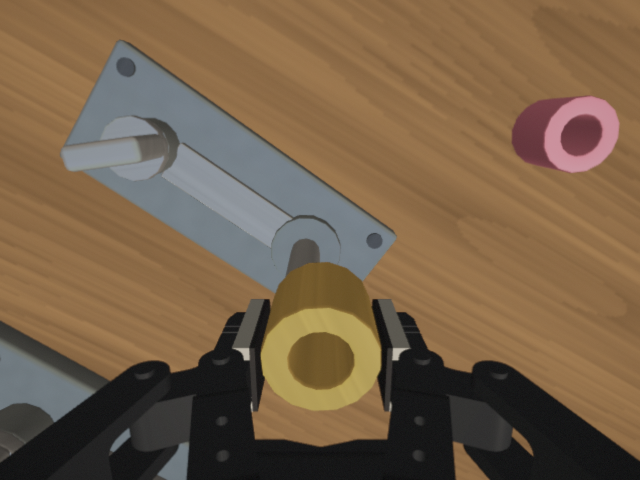

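The wrist picture shows the mount: corners (122,41), (395,237), post boss around (306,249), screw at (137,148); sleeve ring (321,359).

```bash
python3 - <<'E'
from h import *
f=grab_frame("wrist");s=get_state();P=s["eef_pos"];print(P)
print("boss L/R mid",ray(f,(306,250),.024),"corners",ray(f,(122,41),.014),ray(f,(395,237),.014),ray(f,(64,149),.014))
w=ray(f,(271,248),.024)-ray(f,(341,248),.024);print("boss dia",np.linalg.norm(w))
S=ray(f,(321,359),P[2]+.0295);print("sleeve top",S,S-P)
# refine the boss by its visible upper edge
g=cv2.cvtColor(f["color"],cv2.COLOR_BGR2GRAY)
for c in ([.492,.048],[.490,.046],[.490,.049],[.494,.048]):
    a=np.linspace(0,2*np.pi,24,endpoint=False)
    q=np.array([proj(f,[c[0]+.022*np.cos(t),c[1]+.022*np.sin(t),.024]) for t in a]);print(c,q[:,0].min(),q[:,0].max(),q[:,1].min())
A,B=ray(f,(122,41),.014),ray(f,(395,237),.014)
v=B-A;print("edge len",np.linalg.norm(v),"yaw",np.arctan2(-v[0],v[1]))
E
```

```text
[0.48632494 0.05357994 0.12016579]
boss L/R mid [0.49261446 0.04788175 0.024     ] corners [ 0.4402603  -0.09860543  0.014     ] [0.45972036 0.09416081 0.014     ] [ 0.51225636 -0.10666097  0.014     ]
boss dia 0.043214337482359214
sleeve top [0.48402963 0.05323828 0.14966579] [-0.00229531 -0.00034166  0.0295    ]
[0.492, 0.048] 271.04571495893555 342.2474873672283 214.5345203249352
[0.49, 0.046] 269.6922669685692 341.1242733572807 210.0928003952769
[0.49, 0.049] 273.99730656915244 345.29986928430867 212.5299401105243
[0.494, 0.048] 269.53347192169076 340.59209501586326 217.33870133722144
edge len 0.19374600386698873 yaw -0.10061073812809201
```

```bash
python3 -m inch '[{"travel":[0,-0.05,-0.15],"spin":0},{"travel":[0,-0.05,-0.15],"spin":0},{"travel":[0,0,0],"spin":0}]'; python3 - <<'E'
from h import *
for i in range(4):
    f=grab_frame("wrist");s=get_state();P=s["eef_pos"];d,R=togo([.4929,.0482,P[2]]);print(P.round(4),d.round(2),R[:,0].round(3))
f=grab_frame("scene");c=f["color"]
u=proj(f,P).astype(int);print(u)
x,y=u-[50,50];cv2.imwrite("pics/s2.png",cv2.resize(c[max(y,0):y+110,x:x+110],None,fx=5,fy=5,interpolation=cv2.INTER_CUBIC))
print(x,y,[((proj(f,X)-[x,y])*5).round() for X in([.4923,.0479,.084],[.4923,.0479,.024])])
E
```

```text
t: 8.55
eef_pos: [0.4914, 0.0502, 0.1199]
tool_rot: [0.353, -0.612, 0.351, 0.614]
contact_force: [0.2, 0.2, -1.9]
width: 0.457
[0.4912 0.0503 0.1198] [-0.   -0.02 -0.11] [-0.001  0.003 -1.   ]
[0.4911 0.0503 0.1198] [-0.   -0.02 -0.11] [-0.001  0.003 -1.   ]
[0.4911 0.0502 0.1199] [-0.   -0.02 -0.11] [-0.001  0.003 -1.   ]
[0.491  0.0501 0.1198] [-0.   -0.03 -0.1 ] [-0.001  0.003 -1.   ]
[351 221]
301 171 [array([243., 312.]), array([235., 412.])]
```

View pics/s2.png

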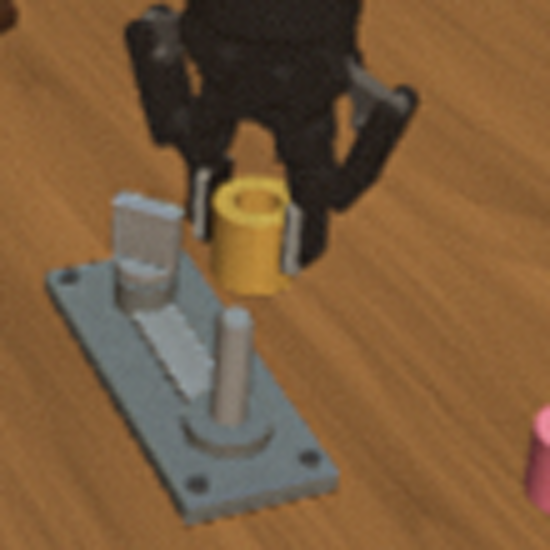

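```bash
python3 - <<'E'
from h import *
f=grab_frame("scene");s=get_state();P=s["eef_pos"];print(P)
o=np.array([301,171])
for z in(.149,.109):print("sleeve pred",((proj(f,[P[0],P[1],z])-o)*5).round(1))
print("post pred",((proj(f,[.4923,.0479,.084])-o)*5).round(1))
c=cv2.resize(f["color"][171:281,301:411],None,fx=5,fy=5,interpolation=cv2.INTER_CUBIC)
h=cv2.cvtColor(c,cv2.COLOR_BGR2HSV)
for y in(225,240,255):
    m=np.where((h[y,:,1]>160)&(h[y,:,2]>120)&(np.arange(550)>195)&(np.arange(550)<300))[0];print(y,m.min(),m.max())
g=cv2.cvtColor(c,cv2.COLOR_BGR2GRAY).astype(float);sat=h[...,1].astype(int)
for y in(330,350,370,390):
    r=sat[y,195:285];m=np.where(r<75)[0]+195;print(y,m.min() if len(m) else 0,m.max() if len(m) else 0,list(r[::4]))
E
```

```text
[0.49111821 0.04998006 0.11986257]
sleeve pred [256.3 197. ]
sleeve pred [250.6 269.9]
post pred [242.8 311.9]
225 223 281
240 221 279
255 196 278
330 195 251 [np.int64(21), np.int64(20), np.int64(22), np.int64(24), np.int64(21), np.int64(12), np.int64(42), np.int64(42), np.int64(34), np.int64(32), np.int64(24), np.int64(23), np.int64(29), np.int64(36), np.int64(60), np.int64(129), np.int64(164), np.int64(158), np.int64(158), np.int64(154), np.int64(154), np.int64(153), np.int64(154)]
350 195 252 [np.int64(17), np.int64(21), np.int64(20), np.int64(20), np.int64(17), np.int64(23), np.int64(52), np.int64(45), np.int64(41), np.int64(37), np.int64(36), np.int64(38), np.int64(34), np.int64(35), np.int64(48), np.int64(103), np.int64(146), np.int64(162), np.int64(159), np.int64(155), np.int64(154), np.int64(155), np.int64(153)]
370 195 268 [np.int64(14), np.int64(12), np.int64(14), np.int64(13), np.int64(2), np.int64(30), np.int64(49), np.int64(40), np.int64(41), np.int64(40), np.int64(41), np.int64(43), np.int64(44), np.int64(32), np.int64(5), np.int64(25), np.int64(33), np.int64(13), np.int64(42), np.int64(114), np.int64(159), np.int64(165), np.int64(155)]
390 195 282 [np.int64(15), np.int64(9), np.int64(12), np.int64(15), np.int64(13), np.int64(38), np.int64(45), np.int64(43), np.int64(40), np.int64(38), np.int64(42), np.int64(43), np.int64(39), np.int64(34), np.int64(8), np.int64(25), np.int64(26), np.int64(20), np.int64(24), np.int64(30), np.int64(37), np.int64(5), np.int64(94)]
```

```bash
python3 -m inch '[{"travel":[0,-0.05,-0.14],"spin":0},{"travel":[0.3,0,0],"spin":0},{"travel":[0.3,0,0],"spin":0},{"travel":[0.3,0,0],"spin":0},{"travel":[0,0,0],"spin":0}]'; python3 - <<'E'
from h import *
s=get_state();P=s["eef_pos"];d,R=togo([.4938,.0476,.088]);print(P.round(4),d.round(2),R[:,0].round(3),s["contact_force"])
E
```

```text
t: 9.35
eef_pos: [0.4939, 0.0474, 0.0951]
tool_rot: [0.353, -0.612, 0.352, 0.614]
contact_force: [-0.0, -0.0, -1.4]
width: 0.452
[0.4939 0.0474 0.0951] [ 0.29 -0.    0.01] [-0.001  0.003 -1.   ] [-2.11304498e-04 -4.89187307e-02 -1.41304965e+00]
```

```bash
python3 -m inch '[{"travel":[0.2,0,0],"spin":0},{"travel":[0.2,0,0],"spin":0},{"travel":[0.2,0,0],"spin":0}]'; python3 - <<'E'
from h import *
s=get_state();P=s["eef_pos"];d,R=togo([.4938,.0476,.036]);print(P.round(4),d.round(2),R[:,0].round(3),s["contact_force"],s["moment"])
E
```

```text
t: 9.65
eef_pos: [0.4953, 0.0474, 0.0798]
tool_rot: [-0.354, 0.613, -0.351, -0.613]
contact_force: [-0.0, -0.3, -2.1]
width: 0.454
[0.4953 0.0474 0.0798] [1.75 0.05 0.04] [ 0.002  0.003 -1.   ] [-0.0229803  -0.26330368 -2.10583332] [-0.0302865  -0.0021733  -0.00565938]
```

```bash
python3 -m inch '[{"travel":[0.2,0.05,0],"spin":0},{"travel":[0.2,0.02,0],"spin":0},{"travel":[0.2,0.02,0],"spin":0},{"travel":[0.2,0.02,0],"spin":0},{"travel":[0.2,0.02,0],"spin":0},{"travel":[0.2,0.02,0],"spin":0}]'; python3 - <<'E'
from h import *
s=get_state();P=s["eef_pos"];d,R=togo([.4938,.0476,.035]);print(P.round(4),d.round(2),R[:,0].round(3),s["contact_force"],s["moment"])
E
```

```text
t: 10.25
eef_pos: [0.495, 0.0463, 0.0484]
tool_rot: [-0.355, 0.615, -0.349, -0.611]
contact_force: [1.9, 1.3, -0.5]
width: 0.453
[0.495  0.0463 0.0484] [0.54 0.02 0.07] [ 0.008  0.005 -1.   ] [ 1.89783718  1.33808821 -0.47696   ] [ 0.14297167 -0.46584173 -0.03377977]
```

```bash
python3 -m inch '[{"travel":[0.2,-0.02,0],"spin":0},{"travel":[0.15,0,0],"spin":0},{"travel":[0.15,0,0],"spin":0},{"travel":[0.1,0,0],"spin":0}]'; python3 - <<'E'
from h import *
s=get_state();P=s["eef_pos"];d,R=togo([.4938,.0476,.035]);print(P.round(4),d.round(2),R[:,0].round(3),s["contact_force"],s["moment"])
E
```

```text
t: 10.65
eef_pos: [0.4949, 0.0466, 0.0345]
tool_rot: [-0.355, 0.615, -0.35, -0.612]
contact_force: [-12.7, -0.6, 38.4]
width: 0.452
[0.4949 0.0466 0.0345] [-0.02  0.02  0.06] [ 0.007  0.005 -1.   ] [-12.68200717  -0.62316964  38.43183035] [-0.02231319  2.17082279  0.14028107]
```

Contact at the expected height (0.0345 vs 0.0348 predicted). Release and lift.

```bash
python3 -m inch '[{"travel":[-0.05,0,0],"spin":0}]'; python3 -m inch '[{"travel":[0,0,0],"spin":0},{"travel":[0,0,0],"spin":0},{"travel":[0,0,0],"spin":0},{"travel":[0,0,0],"spin":0},{"travel":[0,0,0],"spin":0},{"travel":[0,0,0],"spin":0}]' 1 40;  python3 -m inch '[{"travel":[-0.3,0,0],"spin":0},{"travel":[-0.6,0,0],"spin":0},{"travel":[-0.8,0,0],"spin":0},{"travel":[-0.8,0,0],"spin":0},{"travel":[-0.8,0,0],"spin":0},{"travel":[-0.8,0,0],"spin":0},{"travel":[-0.8,0,0],"spin":0},{"travel":[-0.6,0,0],"spin":0}]'; python3 - <<'E'
from h import *
s=get_state();d,R=togo([.482,-.062,.2]);print(d,R.round(3),s["joint_positions"].round(2))
f=grab_frame("wrist");cv2.imwrite("pics/w4.png",f["color"])
E
```

```text
t: 10.75
eef_pos: [0.495, 0.0467, 0.0365]
tool_rot: [-0.355, 0.615, -0.349, -0.611]
contact_force: [2.8, 1.5, -3.2]
width: 0.458
t: 11.35
eef_pos: [0.4926, 0.0461, 0.0351]
tool_rot: [-0.354, 0.613, -0.351, -0.613]
contact_force: [-0.4, -0.3, 0.5]
width: 0.997
t: 12.15
eef_pos: [0.4898, 0.0453, 0.1783]
tool_rot: [0.353, -0.612, 0.352, 0.614]
contact_force: [0.3, 0.2, -0.5]
width: 1.003
[-0.8799729   2.43113172 -3.54863105] [[-0.002 -0.864 -0.503]
 [ 0.003 -0.503  0.864]
 [-1.     0.001  0.004]] [ 0.09  0.26 -0.12  1.2   0.   -0.44]
```

View pics/w4.png

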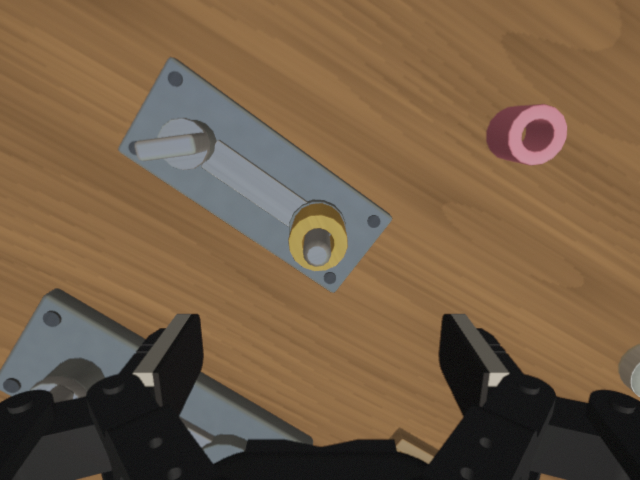

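Sleeve sits around the post (ring at (318,242), post showing through the bore). Next, above the screw (bar near (165,146)).

```bash
python3 -m inch '[{"travel":[-0.2,0.4,-0.6],"spin":0},{"travel":[-0.2,0.5,-0.7],"spin":0},{"travel":[-0.2,0.5,-0.7],"spin":0},{"travel":[-0.1,0.5,-0.7],"spin":0},{"travel":[-0.1,0.4,-0.7],"spin":0},{"travel":[0,0,0],"spin":0}]'; python3 - <<'E'
from h import *
s=get_state();d,R=togo([.482,-.062,.2]);print(s["eef_pos"],d)
f=grab_frame("wrist");c=f["color"]
u=proj(f,[.482,-.062,.076]).astype(int);print(u)
x,y=u-[90,70];x=max(x,0);y=max(y,0);print(x,y);cv2.imwrite("pics/w5.png",cv2.resize(c[y:y+140,x:x+180],None,fx=4,fy=4,interpolation=cv2.INTER_CUBIC))
for z in(.024,.064):print([proj(f,[.4923,.0479,z])])
E
```

```text
t: 12.8
eef_pos: [0.4847, -0.0596, 0.2028]
tool_rot: [-0.354, 0.615, -0.349, -0.612]
contact_force: [-0.0, 0.7, 0.2]
width: 0.997
[ 0.48474709 -0.0595703   0.20280971] [ 0.11137431  0.14475101 -0.02817864]
[317 226]
227 156
[array([422.82198841, 283.17965391])]
[array([435.47442953, 303.96906747])]
```

View pics/w5.png

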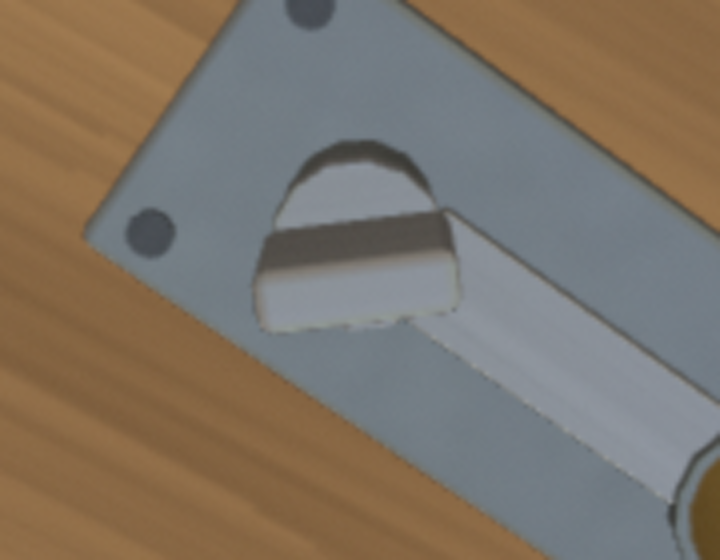

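Bar top face in the crop: corners (256,277), (456,250), (460,310), (265,332).

```bash
cat > bar.py <<'E'
from h import *
f=grab_frame("wrist");o=np.array([227,156])
s=get_state()
C=[ray(f,np.array(q)/4+o,.077) for q in((256,277),(456,250),(460,310),(265,332))]
C=np.array(C);print("centre",C.mean(0),"len",np.linalg.norm(C[1]-C[0]),np.linalg.norm(C[2]-C[3]),"thick",np.linalg.norm(C[3]-C[0]),np.linalg.norm(C[2]-C[1]))
v=(C[1]-C[0])+(C[2]-C[3]);a=np.degrees(np.arctan2(v[1],v[0]));print("bar angle",a%180,"rel mount deg",(a+5.4)%180,"cand theta",np.radians((a+5.4)%180))
d,R=togo([*C.mean(0)[:2],.045]);print("togo",d,"jaw ang",np.degrees(np.arctan2(R[1,2],R[0,2])),s["joint_positions"].round(3))
S=[ray(f,np.array(q)/4+o,.034) for q in((360,140),)];print("collar top edge",S)
E
python3 bar.py
```

```text
centre [ 0.48336547 -0.0604898   0.077     ] len 0.03436918034739868 0.03378249332933536 thick 0.009897204971635645 0.010633270090194758
bar angle 127.73501560050613 rel mount deg 133.13501560050614 cand theta 2.323644371922848
togo [ 6.29439293  0.13423036 -0.078811  ] jaw ang 120.52017484979916 [-0.122  0.228 -0.088  1.25   0.005 -0.655]
collar top edge [array([ 0.4674308 , -0.06996989,  0.034     ])]
```

```bash
python3 -m inch '[{"travel":[0,0,0],"spin":-1},{"travel":[0,0,0],"spin":-1},{"travel":[0,0,0],"spin":-1},{"travel":[0,0,0],"spin":-1},{"travel":[0,0,0],"spin":-1},{"travel":[0,0,0],"spin":-1},{"travel":[0,0,0],"spin":-1},{"travel":[0,0,0],"spin":-1}]'; python3 -m inch '[{"travel":[0,0,0],"spin":-1},{"travel":[0,0,0],"spin":-1},{"travel":[0,0,0],"spin":-1},{"travel":[0,0,0],"spin":-1},{"travel":[0,0,0],"spin":-1},{"travel":[0,0,0],"spin":-1},{"travel":[0,0,0],"spin":-1},{"travel":[0,0,0],"spin":-1}]';python3 -m inch '[{"travel":[0,0,0],"spin":-1},{"travel":[0,0,0],"spin":-1},{"travel":[0,0,0],"spin":-0.5},{"travel":[0,0,0],"spin":0}]'; python3 - <<'E'
from h import *
s=get_state();d,R=togo([.483,-.061,.11]);print(s["eef_pos"],d,np.degrees(np.arctan2(R[1,2],R[0,2]))%360,R[:,0].round(3),s["joint_positions"].round(3))
E
```

```text
t: 13.7
eef_pos: [0.4827, -0.0492, 0.1996]
tool_rot: [0.109, -0.698, 0.103, 0.7]
contact_force: [0.1, 0.3, -0.2]
width: 0.996
t: 14.5
eef_pos: [0.4808, -0.0394, 0.1967]
tool_rot: [-0.15, -0.689, -0.159, 0.691]
contact_force: [0.3, -0.1, -0.5]
width: 0.998
t: 14.9
eef_pos: [0.4798, -0.0346, 0.1953]
tool_rot: [-0.228, -0.666, -0.24, 0.669]
contact_force: [0.2, 0.4, 0.3]
width: 1.001
[ 0.47981901 -0.03460566  0.1952974 ] [3.39515492 0.96140146 0.56613806] 218.6943853792566 [-0.009  0.014 -1.   ] [-0.08   0.231 -0.103  1.247  0.013 -2.327]
```

```bash
python3 -m inch '[{"travel":[0.3,0.5,0.3],"spin":0.2},{"travel":[0.6,0.5,0.3],"spin":0},{"travel":[0.6,0,0],"spin":0},{"travel":[0.6,0,0],"spin":0},{"travel":[0.6,0,0],"spin":0},{"travel":[0.4,0,0],"spin":0},{"travel":[0,0,0],"spin":0}]'; python3 - <<'E'
from h import *
s=get_state();d,R=togo([.483,-.061,.049]);print(s["eef_pos"],d,np.degrees(np.arctan2(R[1,2],R[0,2]))%360,R[:,0].round(3))
f=grab_frame("wrist");c=f["color"];cv2.imwrite("pics/w6.png",c);print(proj(f,[.483,-.061,.077]),proj(f,s["eef_pos"]+[0,0,-.03]))
E
```

```text
t: 15.6
eef_pos: [0.4828, -0.0656, 0.1113]
tool_rot: [-0.22, -0.668, -0.231, 0.672]
contact_force: [-0.2, -0.0, -0.7]
width: 0.999
[ 0.48276827 -0.06558499  0.11130705] [ 2.49418929 -0.09912998 -0.11993703] 217.22591722398369 [-0.011  0.013 -1.   ]
[313.21789719 286.81674993] [319.46084429 283.67910242]
```

View pics/w6.png

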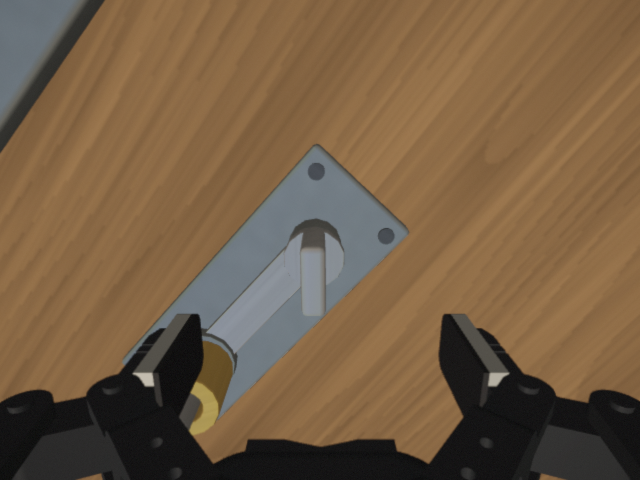

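```bash
python3 -m inch '[{"travel":[0.3,-0.1,-0.12],"spin":0},{"travel":[0.5,0,0],"spin":0},{"travel":[0.5,0,0],"spin":0},{"travel":[0.5,0,0],"spin":0},{"travel":[0.4,0,0],"spin":0},{"travel":[0,0,0],"spin":0}]' 0.6 40; python3 - <<'E'
from h import *
s=get_state();d,R=togo([.483,-.061,.049]);print(s["eef_pos"],d,np.degrees(np.arctan2(R[1,2],R[0,2]))%360,R[:,0].round(3))
E
```

```text
t: 16.25
eef_pos: [0.4878, -0.0605, 0.0576]
tool_rot: [0.222, 0.671, 0.23, -0.669]
contact_force: [0.2, -0.4, -0.6]
width: 0.599
[ 0.48783241 -0.06054041  0.0576078 ] [ 0.34417701 -0.09887141  0.16738806] 217.19789382030785 [-0.001  0.012 -1.   ]
```

```bash
python3 -m inch '[{"travel":[0.2,-0.1,0.16],"spin":0},{"travel":[0.12,0,0],"spin":0},{"travel":[0,0,0],"spin":0}]'; python3 - <<'E'
from h import *
s=get_state();d,R=togo([.483,-.061,.049]);print(s["eef_pos"],d,np.degrees(np.arctan2(R[1,2],R[0,2]))%360,s["contact_force"])
E
```

```text
t: 16.55
eef_pos: [0.4838, -0.0608, 0.0501]
tool_rot: [0.222, 0.672, 0.229, -0.668]
contact_force: [0.7, -0.2, -0.0]
width: 0.6
[ 0.48380497 -0.06080408  0.05011289] [ 0.04436846 -0.01286777  0.03075167] 217.21098012085974 [ 0.67617991 -0.23121777 -0.040009  ]
```

```bash
python3 -m inch '[{"travel":[0.04,0,0],"spin":0},{"travel":[0,0,0],"spin":0},{"travel":[0,0,0],"spin":0},{"travel":[0,0,0],"spin":0},{"travel":[0,0,0],"spin":0},{"travel":[0,0,0],"spin":0}]' 0 30; python3 -m inch '[{"travel":[0,0,0],"spin":0.5},{"travel":[0,0,0],"spin":1},{"travel":[0,0,0],"spin":1},{"travel":[0,0,0],"spin":1}]'; python3 - <<'E'
from h import *
s=get_state();d,R=togo([.483,-.061,.049]);print(d,np.degrees(np.arctan2(R[1,2],R[0,2]))%360,s["contact_force"],s["moment"])
E
```

```text
t: 17.15
eef_pos: [0.4842, -0.0611, 0.05]
tool_rot: [0.222, 0.672, 0.229, -0.668]
contact_force: [-0.1, -0.8, -0.3]
width: 0.13
t: 17.55
eef_pos: [0.4849, -0.0608, 0.0497]
tool_rot: [0.114, 0.699, 0.121, -0.695]
contact_force: [0.8, 0.5, -1.3]
width: 0.133
[ 0.0275613  -0.01703704  0.07289809] 199.10399630662067 [ 0.80037555  0.47623765 -1.32499211] [-0.05709909 -0.06426036  0.10696327]
```

```bash
python3 -m inch '[{"travel":[0,0,0.02],"spin":1},{"travel":[0,0,0],"spin":1},{"travel":[0,0,0],"spin":1},{"travel":[0,0,0],"spin":1},{"travel":[0,0,0],"spin":1},{"travel":[0,0,0],"spin":1},{"travel":[0,0,0],"spin":1},{"travel":[0,0,0],"spin":1}]'; python3 - <<'E'
from h import *
s=get_state();d,R=togo([.483,-.061,.049]);print(d,np.degrees(np.arctan2(R[1,2],R[0,2]))%360,s["contact_force"],s["moment"])
E
python3 -m inch '[{"travel":[0,0,0],"spin":1},{"travel":[0,0,0],"spin":1},{"travel":[0,0,0],"spin":1},{"travel":[0,0,0],"spin":1},{"travel":[0,0,0],"spin":1},{"travel":[0,0,0],"spin":1},{"travel":[0,0,0],"spin":1},{"travel":[0,0,0],"spin":1}]'; python3 - <<'E'
from h import *
s=get_state();d,R=togo([.483,-.061,.048]);print(d,np.degrees(np.arctan2(R[1,2],R[0,2]))%360,s["contact_force"],s["moment"])
E
```

```text
t: 18.35
eef_pos: [0.4865, -0.061, 0.049]
tool_rot: [-0.142, 0.695, -0.134, -0.692]
contact_force: [-0.0, -0.0, -1.8]
width: 0.132
[-0.00130998  0.0552998   0.12970078] 157.51973599321948 [-0.01794791 -0.02124861 -1.84587493] [-0.16064611 -0.0713868   0.06147102]
t: 19.15
eef_pos: [0.4877, -0.0622, 0.0483]
tool_rot: [-0.379, 0.601, -0.372, -0.598]
contact_force: [0.2, 0.0, -1.3]
width: 0.134
[0.01148805 0.14891799 0.12525743] 115.89343401046519 [ 0.23416308  0.00464749 -1.32613678] [-0.26729785 -0.02024098  0.06332418]
```

```bash
python3 -m inch '[{"travel":[0,0.05,0],"spin":1},{"travel":[0,0.05,0],"spin":1},{"travel":[0,0,0],"spin":1},{"travel":[0,0,0],"spin":1},{"travel":[0,0,0],"spin":1}]'; python3 - <<'E'
from h import *
s=get_state();d,R=togo([.483,-.061,.048]);print(d,np.degrees(np.arctan2(R[1,2],R[0,2]))%360,s["contact_force"],s["moment"])
E
python3 -m inch '[{"travel":[0,0,0],"spin":0.5},{"travel":[0,0,0],"spin":0.5}]'; python3 - <<'E'
from h import *
s=get_state();d,R=togo([.483,-.061,.048]);print(d,np.degrees(np.arctan2(R[1,2],R[0,2]))%360,s["contact_force"],s["moment"],s["joint_positions"][5])
E
```

```text
t: 19.65
eef_pos: [0.4879, -0.0633, 0.0478]
tool_rot: [0.505, -0.501, 0.496, 0.498]
contact_force: [-0.4, 0.8, -0.1]
width: 0.135
[-0.00833491  0.19499887  0.09016142] 89.92281204377208 [-0.41480912  0.8399498  -0.13534006] [-0.30665531  0.1202066   0.06738114]
t: 19.85
eef_pos: [0.4879, -0.0635, 0.0478]
tool_rot: [0.527, -0.478, 0.518, 0.475]
contact_force: [0.3, -0.6, -0.2]
width: 0.134
[-0.01098556  0.20214971  0.07981505] 84.68809142679312 [ 0.34824618 -0.57781283 -0.15130323] [-0.22602288  0.11142752  0.00959801] -0.040841458824753506
```

```bash
cat > q.py <<'E'
from h import *
s=get_state();d,R=togo([.483,-.061,.048]);print(d.round(3),np.degrees(np.arctan2(R[1,2],R[0,2]))%360,s["moment"].round(3),s["qvel"][5])
E
python3 -m inch '[{"travel":[0,0.05,0],"spin":0.4},{"travel":[0,0.05,0],"spin":0.4}]';python3 q.py
python3 -m inch '[{"travel":[0,0,0],"spin":0.4},{"travel":[0,0,0],"spin":0.4}]';python3 q.py
```

```text
t: 20.05
eef_pos: [0.4877, -0.0635, 0.048]
tool_rot: [0.544, -0.461, 0.533, 0.455]
contact_force: [2.6, -0.1, -3.1]
width: 0.131
[-0.005  0.2    0.067] 80.73089088101064 [-0.27  -0.429  1.071] 0.3385583651355651
t: 20.25
eef_pos: [0.4878, -0.0635, 0.0478]
tool_rot: [0.558, -0.444, 0.548, 0.438]
contact_force: [-0.7, -1.7, 0.9]
width: 0.131
[-0.01   0.208  0.055] 77.11962300697371 [-0.352  0.336  1.931] 0.31101428850643537
```

```bash
python3 -m inch '[{"travel":[0,0,0],"spin":0.1},{"travel":[0,0,0],"spin":0.1},{"travel":[0,0,0],"spin":0.1},{"travel":[0,0,0],"spin":0}]';python3 q.py
```

```text
t: 20.65
eef_pos: [0.4878, -0.0635, 0.0479]
tool_rot: [0.56, -0.44, 0.552, 0.433]
contact_force: [-0.6, -2.8, 0.1]
width: 0.134
[-0.007  0.21   0.051] 76.30448049754975 [-0.377  0.284  2.156] -0.01786533802712549
```

```bash
python3 -m inch '[{"travel":[0,0,0],"spin":-0.5},{"travel":[0,0,0],"spin":-0.5},{"travel":[0,0,0],"spin":-0.5}]';python3 q.py; python3 -m inch '[{"travel":[0,0,0],"spin":-1},{"travel":[0,0,0],"spin":-1},{"travel":[0,0,0],"spin":-1},{"travel":[0,0,0],"spin":-1},{"travel":[0,0,0],"spin":-1},{"travel":[0,0,0],"spin":-1},{"travel":[0,0,0],"spin":-1},{"travel":[0,0,0],"spin":-1}]'; python3 q.py
```

```text
t: 20.95
eef_pos: [0.4878, -0.0635, 0.0478]
tool_rot: [0.531, -0.476, 0.522, 0.469]
contact_force: [0.5, -0.9, -0.1]
width: 0.133
[-0.013  0.202  0.078] 83.8070797926751 [-0.159  0.156  0.299] -0.4161110871783828
t: 21.75
eef_pos: [0.4876, -0.062, 0.0484]
tool_rot: [-0.344, 0.625, -0.331, -0.618]
contact_force: [-1.0, 0.8, 1.0]
width: 0.135
[0.011 0.132 0.132] 122.9601044809382 [-0.012  0.296 -0.033] -0.8501470999298771
```

```bash
python3 -m inch '[{"travel":[0,0.02,0],"spin":-1},{"travel":[0,0.02,0],"spin":-1},{"travel":[0,0.02,0],"spin":-1},{"travel":[0,0.02,0],"spin":-1},{"travel":[0,0,0],"spin":-1},{"travel":[0,0,0],"spin":-1},{"travel":[0,0,0],"spin":-1},{"travel":[0,0,0],"spin":-1}]'; python3 q.py;  python3 -m inch '[{"travel":[0,0,0],"spin":-1},{"travel":[0,0,0],"spin":-0.5},{"travel":[0,0,0],"spin":0},{"travel":[0,0,0],"spin":0}]'; python3 q.py
```

```text
t: 22.55
eef_pos: [0.4863, -0.0609, 0.049]
tool_rot: [-0.119, 0.704, -0.1, -0.693]
contact_force: [0.1, -0.1, 1.4]
width: 0.135
[0.039 0.044 0.126] 162.19280812749662 [-0.155  0.433 -0.056] -0.8494785425420501
t: 22.95
eef_pos: [0.486, -0.0609, 0.0492]
tool_rot: [-0.078, 0.71, -0.057, -0.698]
contact_force: [0.2, 1.2, 0.1]
width: 0.133
[0.046 0.029 0.117] 168.9808725239438 [-0.226  0.208  0.061] 0.024403795216186044
```

```bash
python3 -m inch '[{"travel":[0,0,0],"spin":-0.7},{"travel":[0,0,0],"spin":-0.5},{"travel":[0,0,0],"spin":0},{"travel":[0,0,0],"spin":0},{"travel":[0,0,0],"spin":0}]'; python3 q.py; python3 - <<'E'
from h import *
f=grab_frame("wrist");s=grab_frame("scene")["color"][160:300,280:420]
cv2.imwrite("pics/end.png",np.hstack([cv2.resize(f["color"],(480,360)),cv2.resize(s,(310,360),interpolation=cv2.INTER_CUBIC)]))
E
```

```text
t: 23.45
eef_pos: [0.4858, -0.0608, 0.0493]
tool_rot: [-0.045, 0.712, -0.023, -0.7]
contact_force: [-0.5, 1.0, 0.1]
width: 0.136
[0.049 0.019 0.111] 174.45385633962385 [-0.303  0.294  0.132] 0.013895928267580829
```

View pics/end.png

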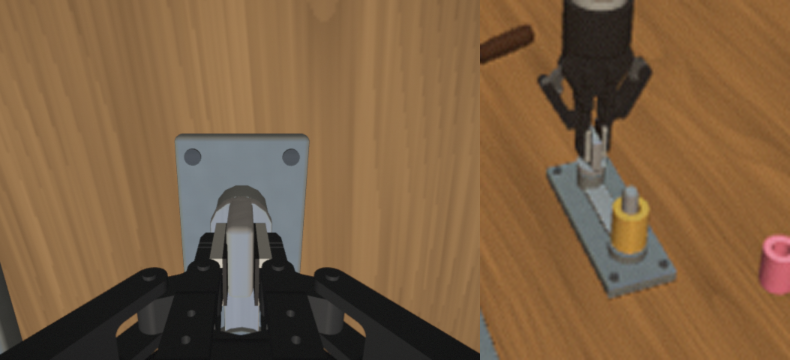

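The bar at (240,270) lies along the mount's long axis, so it is a quarter turn off. It is held between the pads, and the sleeve is home with the post standing out of it.

```bash
python3 -c "
from h import *
s=get_state();print(s['width'],s['qvel'].round(3));print(sign_off())"
```

```text
0.13577919370846975 [-0.001 -0.    -0.001  0.    -0.    -0.006]
the job is handed in; nothing more can be done
None
```

The job is handed in at about 23.5 s of the 53 s allowed; no verdict was reported.

- **Sleeve:** I lowered the brass sleeve over the post of the 200 mm mount. It met the seat with the tool tip at 34.5 mm, against about 34.8 mm expected, pushing with 38 N. I backed off, released it there, and it still looked home in the last picture.
- **Seating the screw:** I gripped the bar at about 2.3 rad unscrewed and turned it clockwise until it hit a hard stop. The moment rose from about 0.06 to 2.2 N m.
- **Backing off:** I turned it back to a jaw angle of 174.5°. The seat, judged from where the torque let go and from the mount's yaw, is at about 84.5°. That is about 90°, or 1.57 rad, off the seat.

**Last checks:**
- The bar lay along the mount's long axis.
- The fingers were still closed on it, with the grip set to 30 N and an opening of about 11.5 mm on the 12 mm bar.
- The joints were still.

**What disagreed or went unchecked:**
- The scene camera put the post about 1.5 mm from where the wrist camera did, so I aimed between the two.
- The tool drifted sideways up to about 5 mm from my estimate of the screw axis while turning, with only small side forces.
- The screw angle comes from the tool angle and pictures, not a direct reading.
- I did not measure the bystanders at the end. I never moved close to the picture, jar or screwdriver.

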